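# Set the dealer's place at the mahjong table

## Robot

A 6-joint arm with a two-finger parallel gripper is mounted at the origin on the work surface. World frame = base frame: x ahead of the robot, y to its left, z up, the work surface at z = 0. Lengths are in m, angles in degrees, forces in N, time in s.
With the tool pointing down it reaches from about 0.4 to 0.825 m from the base axis. Payload 7 kg.
Tool frame: the origin (TCP) lies on the centre line of the jaws, within the pads' length; the fingertips stand 8 mm ahead of it and the grasp point (between the pads) lies 11 mm behind it (r.nose_length is the distance from the TCP to the fingertips, in m); z points along the fingers, y is the line along which they close (so a half turn about z gives the same grasp; the last joint's range is limited). The gripper opens to 85 mm and grips with 20 to 120 N. Pads are 22 mm wide; open, the fingers measure 114 mm over their backs; the gripper's body (76 mm by 85 mm) begins 54 mm behind the grasp point. The pads swing forward as they close: fully open they stand 13 mm farther back than shut.
Start: joints at [-54.483, 20.546, 0.682, 0, -70.136, -16.507], TCP at [0.22, -0.638, 0.239] pointing down, gripper open.
Joint ranges: [-176.03, 176.03], [-82.01, 121.73], [-58.28, 71.71], [-173.87, 95.51], [-174.79, -0.11], [-173.66, 173.66]. Speed limits (degrees/s): [136.94, 136.94, 172.46, 180, 180, 180].

## Interface

Orientations are given as [roll, pitch, yaw] about the fixed x, y, z axes, in that order (R = Rz(yaw) Ry(pitch) Rx(roll)).
In Python, from cell import r, imaging, sign_off gives the robot as it stands. Calls block until the motion is done:
- r.goto(position, orientation): joint-space move of the TCP to a pose.
- r.move_l(position, ori=None, speed=0.15): straight line of the TCP; ori=None keeps the orientation; speed is the mean speed in m/s.
- r.movej(angles): joint-space move.
- r.command_gripper(opening, effort=None): finger opening in m; effort is the grip in N (None keeps the last); returns when the fingers have stopped.
- r.hold(seconds).
- r.solve_ik(position, orientation): joint angles nearest the present ones, or None.
- r.sense(): the state.
- imaging.capture(name): name is "scene" or "side" or "wrist"; returns the picture (420x560x3 uint8, red, green, blue); there is no depth.
- imaging.camera_params(name): a dict with "mtx" (3x3 intrinsics, pixels), "rvec" (rotation vector, rad) and "tvec" (3), from world to camera coordinates, as OpenCV has them. Camera axes: x right, y down, z forward; pixel columns grow to the right and rows downward; lengths in m; the calibration is good to about 2 mm. The wrist camera is an equidistant fisheye: a pixel r from the principal point sees the ray r / f radians off the axis. A picture is of the moment at which its call begins: read the wrist's pose just before it. camera_params takes no time and is no camera call; for the wrist camera it gives the pose at the moment of the call.
A pose or a line that the arm cannot do raises r.MotionError and nothing moves.
- sign_off(): hands the job in; it is judged then, once.
The state is a dict: "t": time; "q": joint angles; "dq": joint speeds; "joint_torque": joint torques, N m; "tcp_pos": TCP position; "tool_rot": TCP orientation; "force": force on the tool from outside, world axes, zero at the start; "wrist_torque": the same for the moment, N m; "opening": finger opening in m; "grasp_force": force on a finger pad.
Only numpy, scipy, OpenCV 4.12 (cv2) and the standard library are available. Lean on these libraries where they do the work, as an engineer would, in place of code of your own. Each camera call takes 0.05 s, during which the arm holds its last target. There are 200 camera calls.

## Task

Set the dealer's place: lay the upside-down short teal rack on the open-side-up one so that the two interlock, a lengthwise flange of each down in the other's trough, the racks parallel and their ends level, then put one pink die on the upper rack's flat top near each of its ends. Stand the teacup directly to the left of the steel ashtray and the wooden wind marker directly to its right (left and right as the robot faces the table), each with about a finger's width, 2 cm, of gap. Leave the open-side-up rack, the ashtray, the long rack of tiles, the tea tin and the chips where they are.

Things in the scene. Friction and masses are not known exactly. Their poses are not given: they have to be found in the camera images.
- rack_base: short teal tile rack lying open side UP; 220 g, loose, leave in place. U section 60 mm wide (x), 160 long (y), 34 high: thick web (floor) 0-16 mm high, and on each long edge a flange 6 mm thick up to 34 mm; trough 48 wide, 18 deep, open ends. Interlocked, the other rack sits shifted along this x 6-27 mm (best 16, either side), its origin 16 mm above this one. Origin: centre of underside. Yaw +-0.25.
- rack_top: short teal rack of the same section lying open side DOWN, 140 g, to be moved without turning over: 60 mm wide (x), 160 long (y), 34 high; flanges (6 thick) at 0-18 mm, solid web at 18-34 mm, flat back. Held across its width by the web, fingertips above its 18 mm mark, the fingers clear the base rack's flanges. Interlocked, its back is 50 mm above the table. Origin: centre of underside. Yaw +-0.25.
- die_a: pink acrylic die, a 20 mm cube of 11 g with white pips, the same as the other die (the two are interchangeable). Starts flat on the table, in the row of small things nearest the robot. Origin at the centre of the cube (10 mm above what it lies on); axes along its edges.
- die_b: pink acrylic die, a 20 mm cube of 11 g with white pips, the same as the other die (the two are interchangeable). Starts flat on the table, in the row of small things nearest the robot. Origin at the centre of the cube (10 mm above what it lies on); axes along its edges.
- teacup: white ceramic teacup without handle, round, 60 mm across the rim and a little narrower at the foot, 60 mm tall, wall 4 mm, 140 g, standing upright in the row of small things nearest the robot. Origin: centre of its underside; z up.
- wind_marker: turned wooden wind marker: a round block 40 mm in diameter up to 20 mm height, with a 26 mm knob on top up to 30 mm; 40 g, standing upright in the row of small things nearest the robot. Origin: centre of its underside; z up.
- ashtray: round open steel ashtray, 90 mm in diameter, 26 mm high, 350 g, loose; leave it in place. Origin: centre of its underside. It is never turned: its x points away from the robot, its y to the robot's left. With 20 mm of gap the teacup's centre is 95 mm from its centre along +y and the marker's centre 85 mm along -y.
- long_rack: bystander: long teal rack (300 mm along y, 60 mm wide, tiles up to 66 mm height) holding ivory tiles, at the far side of the table. Origin: centre of its underside. Leave alone.
- tea_tin: bystander: round brass-coloured tea tin with a paper label, 66 mm in diameter, 85 mm tall, at a far corner. Origin: centre of its underside. Leave alone.
- chip_stack: bystander: stack of six yellow and white rectangular plastic chips, 50 x 34 x 30 mm, one piece, at the other far corner. Origin: centre of its underside. Leave alone.
Not all that is in view belongs to the job. Of the things that look like the wind_marker, the middle-sized one is meant.

How it is judged (in metres and radians):
At the end, for the whole second after the job is handed in: Rack interlocked: 11-21 mm above the base rack, 6-28 mm sideways, ends within 15 mm, parallel to 0.15 rad. A die 30-75 mm from its middle at each end, within 25 mm of its centre line. Cup 79-112 mm left, marker 69-102 mm right of the ashtray, within 18 mm in x. Upright, at rest, released ((x of rack_top in the frame of rack_base between 0.006 and 0.028 m or x of rack_top in the frame of rack_base between -0.028 and -0.006 m) and z of rack_top in the frame of rack_base between 0.011 and 0.021 m and y of rack_top in the frame of rack_base between -0.015 and 0.015 m and angle between the y axis of rack_top and the y axis of rack_base, either way round below 0.15 rad and angle between each of rack_top, rack_base, teacup, wind_marker's own z axis and vertical below 0.08 rad and ((y of die_a in the frame of rack_top between 0.03 and 0.075 m and y of die_b in the frame of rack_top between -0.075 and -0.03 m) or (y of die_a in the frame of rack_top between -0.075 and -0.03 m and y of die_b in the frame of rack_top between 0.03 and 0.075 m)) and x of die_a in the frame of rack_top between -0.025 and 0.025 m and z of die_a in the frame of rack_top between 0.04 and 0.048 m and x of die_b in the frame of rack_top between -0.025 and 0.025 m and z of die_b in the frame of rack_top between 0.04 and 0.048 m and y of teacup in the frame of ashtray between 0.079 and 0.112 m and x of teacup in the frame of ashtray between -0.018 and 0.018 m and height (world z) of teacup between -0.004 and 0.005 m and y of wind_marker in the frame of ashtray between -0.102 and -0.069 m and x of wind_marker in the frame of ashtray between -0.018 and 0.018 m and height (world z) of wind_marker between -0.004 and 0.005 m and linear speed of each of rack_top, rack_base, die_a, die_b, teacup, wind_marker, ashtray below 0.02 m/s); the robot touches nothing.
It fails at once if the open-side-up rack is shifted more than 25 mm from where it lay (distance of rack_base from where it was at the start of the episode above 0.025 m).
It fails at once if the ashtray is shifted more than 15 mm (distance of ashtray from where it was at the start of the episode above 0.015 m).
It fails at once if the long rack of tiles is shifted more than 30 mm (distance of long_rack from where it was at the start of the episode above 0.03 m).
It fails at once if the tea tin is shifted or tipped more than 30 mm (distance of tea_tin from where it was at the start of the episode above 0.03 m).
It fails at once if the chips are shifted more than 30 mm (distance of chip_stack from where it was at the start of the episode above 0.03 m).
It also fails if it takes over 128 s, if anything falls off the work surface, if the arm or the gripper's body presses on something with over 40 N, if the wrist force passes 120 N, or if a joint passes its speed limit or range.

## Working session

There is one attempt and no reset: what is moved stays moved. The work goes in short steps, each a Python script; the robot and the scene stay as the last script left them, time stands still between calls to the robot, and variables do not carry over. Pictures are saved under pics/ and viewed, at most 14 in all, crops included, and the job is handed in when it is done.

```bash
mkdir -p pics; ls; python3 - <<'E'
from cell import r, imaging
import cv2
for n in ("scene","side"):
    im=imaging.capture(n); cv2.imwrite(f"pics/{n}0.png",cv2.cvtColor(im,cv2.COLOR_RGB2BGR))
    print(n,imaging.camera_params(n))
print(imaging.camera_params("wrist")); print(r.sense()); print(r.nose_length)
E
```

```text
pics
scene {'mtx': array([[480.13504192,   0.        , 283.68073071],
       [  0.        , 480.13504192, 211.53969327],
       [  0.        ,   0.        ,   1.        ]]), 'rvec': array([ 2.11255848,  1.10217918, -0.48560717]), 'tvec': array([-0.34946945, -0.28105968,  1.5208489 ])}
side {'mtx': array([[441.56895896,   0.        , 278.74853793],
       [  0.        , 441.56895896, 207.5105416 ],
       [  0.        ,   0.        ,   1.        ]]), 'rvec': array([ 2.21021799, -0.12716411,  0.08561614]), 'tvec': array([-0.59905137,  0.08241091,  0.98264881])}
{'mtx': array([[325.1922621 ,   0.        , 273.36704649],
       [  0.        , 325.1922621 , 208.08427082],
       [  0.        ,   0.        ,   1.        ]]), 'rvec': array([-1.70861809, -2.3910628 , -0.37565471]), 'tvec': array([ 0.67543024, -0.03974689,  0.37964024])}
{'t': 0.1, 'q': array([-5.44819617e+01,  2.05853813e+01,  6.40349822e-01, -1.80885074e-02,
       -7.01366835e+01, -1.65072340e+01]), 'dq': array([ 0.08594684, -0.01044405,  0.0664424 ,  0.16058279,  0.0235571 ,
       -0.04198462]), 'joint_torque': array([-5.95533347e-04, -5.84767735e+01,  2.94103736e+01,  6.95448786e+00,
       -3.25370245e-03,  1.38865977e-05]), 'tcp_pos': array([ 0.21972651, -0.63779709,  0.23848835]), 'tool_rot': array([ 1.79916821e+02, -6.91572542e-03, -1.60995349e+02]), 'force': array([-0.00149449, -0.505964  , -0.09642349]), 'wrist_torque': array([ 0.01642346, -0.04908601, -0.01614062]), 'grasp_force': 0.0, 'opening': 0.0855846726799977}
0.008
```

View pics/scene0.png

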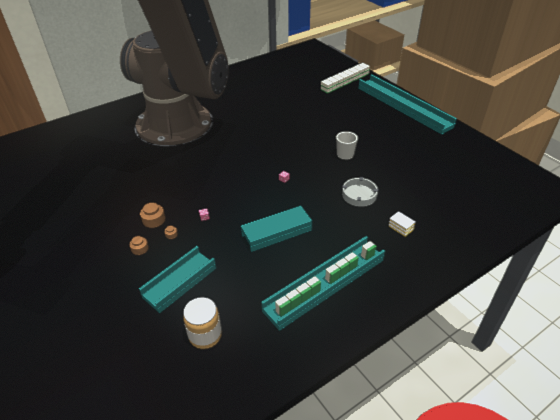

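View pics/side0.png

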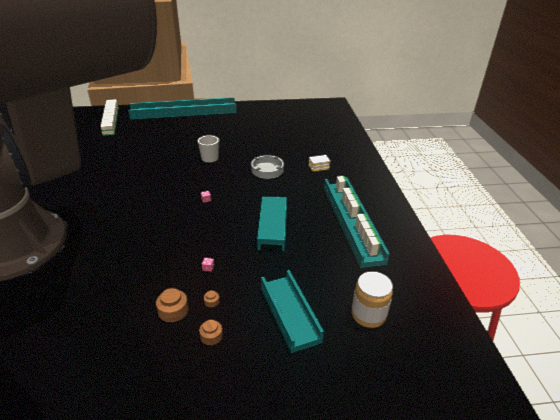

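The scene shows the base rack at (178,278), the top rack at (277,228), dice at (284,177) and (204,215), the cup at (346,145) and the ashtray at (360,192). The three markers are at (152,215), (139,245) and (171,232); the middle-sized one is (139,245). The side view agrees: middle marker at (211,332), base rack at (291,310), top rack at (273,222).

```bash
cat > h.py <<'E'
import numpy as np, cv2
from cell import r, imaging
def save(n,im,s=1): cv2.imwrite(f"pics/{n}.png",cv2.resize(cv2.cvtColor(im,cv2.COLOR_RGB2BGR),None,fx=s,fy=s))
def ray(P,uv,fish=False):
    K=P["mtx"];R=cv2.Rodrigues(P["rvec"])[0]
    d=np.array([(uv[0]-K[0,2])/K[0,0],(uv[1]-K[1,2])/K[1,1],1.])
    if fish:
        t=np.hypot(d[0],d[1]); 
        if t>1e-9: d=np.array([d[0]/t*np.sin(t),d[1]/t*np.sin(t),np.cos(t)])
    return -R.T@P["tvec"], R.T@d
def onz(P,uv,z,fish=False):
    o,d=ray(P,uv,fish); return (o+d*(z-o[2])/d[2])
def tri(rays):
    A=0;b=0
    for o,d in rays:
        d=d/np.linalg.norm(d);M=np.eye(3)-np.outer(d,d);A=A+M;b=b+M@o
    return np.linalg.solve(A,b)
E
python3 - <<'E'
from h import *
np.set_printoptions(precision=4,suppress=True)
S=imaging.camera_params("scene");D=imaging.camera_params("side")
for n,a,b,z in [("base",(178,278),(291,310),.016),("top",(277,226),(273,219),.034),("dieL",(284,177),(206,197),.01),("dieR",(204,215),(208,265),.01),
 ("cup",(346,145),(209,149),.03),("ash",(360,192),(268,167),.013),("mark",(139,245),(211,332),.015),("big",(152,215),(172,304),.02),("small",(171,232),(211,298),.01),("tin",(203,323),(372,300),.04),("long",(325,282),(355,220),.02),("chip",(402,223),(319,163),.015)]:
    print(n,onz(S,a,z)[:2],onz(D,b,z)[:2],tri([ray(S,a),ray(D,b)]))
for y in (-.25,.0,.25):
    print(r.solve_ik([.45,y,.4],[180,0,0]),r.solve_ik([.45,y,.4],[180,0,90]))
# camera in tool frame
P=imaging.camera_params("wrist");s=r.sense()
from scipy.spatial.transform import Rotation as Ro
T=Ro.from_euler('xyz',s["tool_rot"],degrees=True).as_matrix();R=cv2.Rodrigues(P["rvec"])[0]
print(T.T@(-R.T@P["tvec"]-s["tcp_pos"]), T.T@R.T)
E
```

```text
base [ 0.5917 -0.2642] [ 0.5937 -0.2656] [ 0.5932 -0.2652  0.0168]
top [ 0.5989 -0.008 ] [ 0.5883 -0.0118] [ 0.5901 -0.0019  0.0248]
dieL [0.4346 0.1256] [0.4326 0.1256] [0.4327 0.127  0.0085]
dieR [ 0.4417 -0.1223] [ 0.4388 -0.1224] [ 0.4389 -0.1209  0.0078]
cup [0.439  0.3386] [0.4411 0.3378] [0.441  0.3367 0.0312]
ash [0.6028 0.2502] [0.604  0.2499] [0.6037 0.2492 0.0138]
mark [ 0.4491 -0.2959] [ 0.4453 -0.2986] [ 0.4449 -0.2952  0.0108]
big [ 0.3774 -0.2314] [ 0.3732 -0.2303] [ 0.3735 -0.2298  0.0177]
small [ 0.4484 -0.2152] [ 0.4449 -0.2144] [ 0.4453 -0.2138  0.0079]
tin [ 0.7411 -0.2781] [ 0.7426 -0.2786] [ 0.7421 -0.2787  0.0408]
long [ 0.7868 -0.011 ] [ 0.7823 -0.0178] [ 0.7845 -0.0093  0.0145]
chip [0.7494 0.2559] [0.7502 0.2542] [0.7501 0.255  0.0151]
[ -7.1795   1.4699  -2.8477   0.     -85.6824  97.1795] [  -7.1795    1.4699   -2.8477    0.      -85.6824 -172.8205]
[ 25.2281  -5.2816  -9.3072   0.     -85.9744  64.7719] [ 25.2281  -5.2816  -9.3072   0.     -85.9744 154.7719]
[ 50.9297   1.4699  -2.8477   0.     -85.6824  39.0703] [-172.8205  -78.8104   -2.8477    0.     -165.9627   -7.1795]
[ 0.0793 -0.0011 -0.1341] [[-0.0016 -0.9521 -0.3058]
 [ 1.     -0.0015 -0.0004]
 [-0.     -0.3058  0.9521]]
```

```bash
python3 - <<'E'
from h import *
t0=r.sense()["t"]
r.command_gripper(.061)
r.goto([.5,-.13,.35],[180,0,0])
s=r.sense(); print(s["t"]-t0,s["tcp_pos"],s["tool_rot"],s["opening"])
P=imaging.camera_params("wrist");im=imaging.capture("wrist")
np.savez("look1.npz",im=im,**P); save("w1",im,1.4)
E
```

```text
2.4917 [ 0.49993715 -0.13044449  0.34982702] [ 1.79995140e+02  1.81051457e-02 -7.73012795e-02] 0.06118720720147589
```

View pics/w1.png

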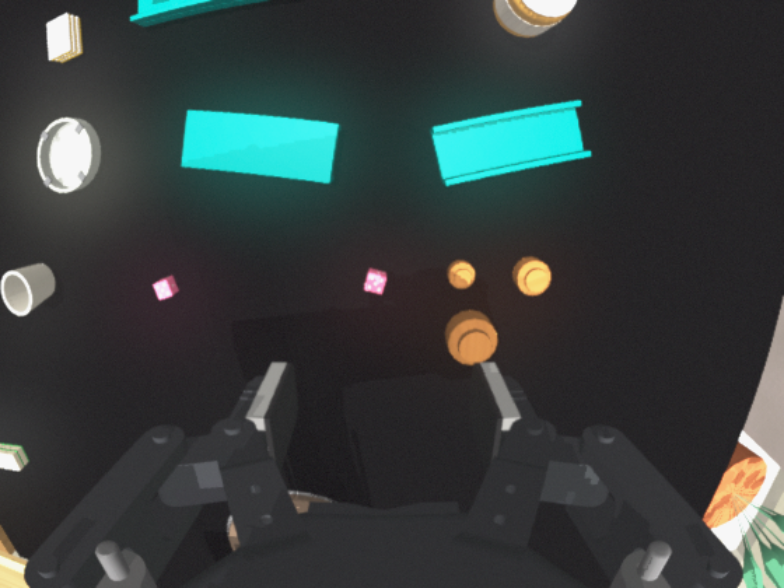

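The wrist picture (shown at ×1.4) has the top rack with corners near (188,110), (338,124), (330,182) and (182,166). The base rack is near (433,128), (581,102), (590,155) and (447,184). The dice are at (165,288) and (375,281), the markers at (472,337) big, (532,276) middle and (461,274) small, and the fingertips at about (287,364) and (482,364).

```bash
python3 - <<'E'
from h import *
np.set_printoptions(precision=4,suppress=True)
f=np.load("look1.npz");im=f["im"];P={k:f[k] for k in("mtx","rvec","tvec")}
tcp=np.array([.49993715,-.13044449,.34982702])
for uv in((287,364),(482,364)):
    o,d=ray(P,np.array(uv)/1.4,True); p=o+d*(tcp[0]+.011-o[0])/d[0]; print("tip",p-tcp)
hsv=cv2.cvtColor(im,cv2.COLOR_RGB2HSV)
m=cv2.inRange(hsv,(80,120,150),(100,255,255))
cs=[c for c in cv2.findContours(m,0,1)[0] if cv2.contourArea(c)>800]
for c in cs:
    print(cv2.boundingRect(c),cv2.contourArea(c))
    W=np.array([onz(P,p[0],.034,True)[:2] for p in c]).astype(np.float32)
    print(" rect z.034",cv2.minAreaRect(W))
    print((cv2.approxPolyDP(c,4,True)[:,0]*1.4).tolist())
    print(cv2.approxPolyDP(W,.004,True)[:,0])
def blob(n,lo,hi,z,mn=40):
    m=cv2.inRange(hsv,lo,hi);m=cv2.morphologyEx(m,3,np.ones((3,3)))
    for c in cv2.findContours(m,0,1)[0]:
        if cv2.contourArea(c)>mn:
            W=np.array([onz(P,p[0],z,True)[:2] for p in c]).astype(np.float32); (x,y),rad=cv2.minEnclosingCircle(W)
            M=cv2.moments(c);print(n,cv2.boundingRect(c),"cent",onz(P,(M['m10']/M['m00'],M['m01']/M['m00']),z,True)[:2],"circ",x,y,rad,"rect",cv2.minAreaRect(W))
blob("die",(150,50,100),(179,255,255),.012)
blob("mark",(5,120,90),(20,255,255),.015)
blob("grey",(0,0,150),(179,60,255),.026)
E
```

```text
tip [0.011  0.0301 0.0029]
tip [ 0.011  -0.0336  0.0034]
(130, 79, 112, 52) 4419.5
 rect z.034 ((0.5873081684112549, -0.004992716014385223), (0.16020874679088593, 0.06040770933032036), 81.00543975830078)
[[186.2, 113.39999999999999], [184.79999999999998, 166.6], [329.0, 180.6], [336.0, 123.19999999999999]]
[[ 0.6253  0.0698]
 [ 0.5694  0.0738]
 [ 0.5474 -0.079 ]
 [ 0.6042 -0.0867]]
(309, 72, 113, 61) 4286.5
 rect z.034 ((0.5904236435890198, -0.2629648745059967), (0.060612015426158905, 0.16135196387767792), 13.927359580993652)
[[579.5999999999999, 100.8], [434.0, 125.99999999999999], [445.2, 183.39999999999998], [589.4, 155.39999999999998], [574.0, 110.6]]
[[ 0.6376 -0.3343]
 [ 0.6013 -0.1819]
 [ 0.5444 -0.1936]
 [ 0.5809 -0.3476]
 [ 0.5889 -0.3372]
 [ 0.6265 -0.328 ]]
die (109, 197, 19, 18) cent [0.4307 0.1249] circ 0.4304411709308624 0.12480371445417404 0.019022613763809204 rect ((0.43049392104148865, 0.12491709738969803), (0.0249568410217762, 0.033025458455085754), 15.49217700958252)
die (259, 191, 18, 20) cent [ 0.4371 -0.123 ] circ 0.43735772371292114 -0.12350933998823166 0.01627
[... 3896 characters left out ...]
08970345556735992), 84.53011322021484)
grey (33, 9, 25, 35) cent [0.7467 0.245 ] circ 0.7469192743301392 0.24536661803722382 0.038017164915800095 rect ((0.7473252415657043, 0.2458219826221466), (0.060713380575180054, 0.05191781744360924), 9.311306953430176)
grey (373, 0, 39, 12) cent [ 0.7396 -0.3059] circ 0.7474937438964844 -0.3054198920726776 0.03071032091975212 rect ((0.7385518550872803, -0.3068111538887024), (0.018099093809723854, 0.061220645904541016), 8.843716621398926)
grey (354, 0, 44, 25) cent [ 0.7197 -0.2695] circ 0.7307593822479248 -0.2791598439216614 0.03371941298246384 rect ((0.719382643699646, -0.2751709818840027), (0.06703874468803406, 0.02929474040865898), 70.67839813232422)
```

```bash
cat >> h.py <<'E'
def Y(p): return [180,0,p]
def pick(x,y,z,yaw,op,eff,lift=.12,dz=.08):
    r.command_gripper(op); r.goto([x,y,z+dz],Y(yaw)); r.move_l([x,y,z],speed=.12)
    r.command_gripper(0,eff); s=r.sense(); print("grip",s["opening"],s["grasp_force"],s["tcp_pos"],"t",s["t"])
    r.move_l([x,y,z+lift],speed=.2); s=r.sense(); print("lift",s["opening"],s["force"])
def place(x,y,z,yaw,op,h=.12,dz=.06,sp=.06):
    r.goto([x,y,z+h],Y(yaw)); r.move_l([x,y,z+.02],speed=.2); r.move_l([x,y,z],speed=sp)
    s=r.sense(); print("down",s["force"],s["opening"])
    r.command_gripper(op); r.move_l([x,y,z+dz],speed=.15); print("t",r.sense()["t"])
E
python3 - <<'E'
from h import *
np.set_printoptions(precision=4,suppress=True)
print(r.solve_ik([.587,-.005,.1],Y(-98.2)),r.solve_ik([.5754,-.268,.16],Y(-76.6)),r.solve_ik([.603,.345,.1],Y(-90)))
pick(.5873,-.005,.0215,-98.2,.085,40)
save("s1",imaging.capture("side")[180:380,180:420],2.5)
E
```

```text
[ 18.5827  19.5809 -20.7933   0.     -49.6259 -26.7827] [ -7.3866  20.1635 -10.7583   0.     -59.0781  20.7866] [ 45.8021  28.3679  -6.1727   0.     -55.4594 -45.8021]
grip 0.05889354887548866 43.35985779762268 [ 0.5879 -0.0049  0.0226] t 5.8583
lift 0.059105400541445745 [-0.0407  0.8183 -2.4057]
```

View pics/s1.png

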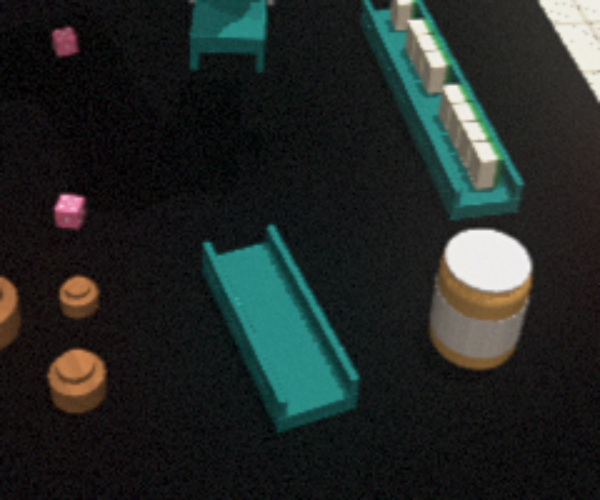

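The rack hangs level in the gripper at the top of the crop (about (230,30)), with both flanges hanging down and the base rack untouched. Next I place it.

```bash
python3 - <<'E'
from h import *
np.set_printoptions(precision=4,suppress=True)
place(.5754,-.268,.0385,-76.6,.074,dz=.1)
r.goto([.5,-.22,.3],Y(0))
P=imaging.camera_params("wrist");im=imaging.capture("wrist");np.savez("look2.npz",im=im,**P)
save("w2",im[0:230,150:450],2.5); save("s2",imaging.capture("side")[240:360,220:360],4)
E
```

```text
down [0.3375 0.5042 0.6471] 0.05906023239249912
t 9.9417
```

View pics/w2.png

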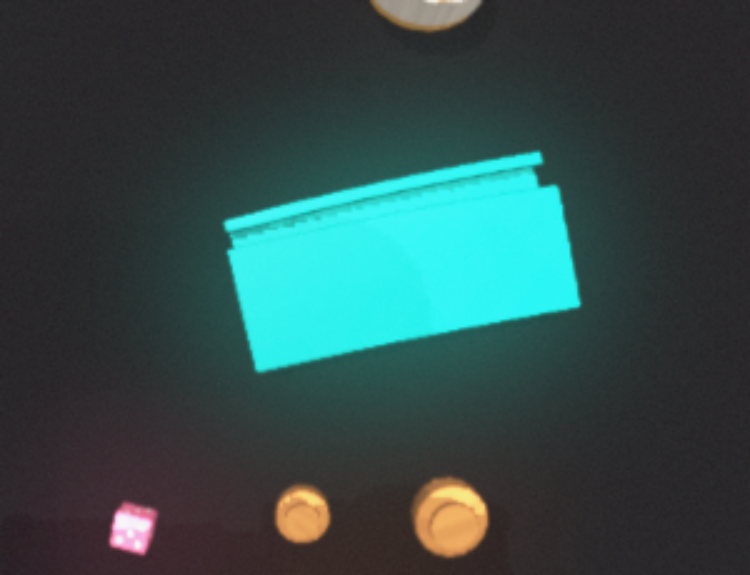

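View pics/s2.png

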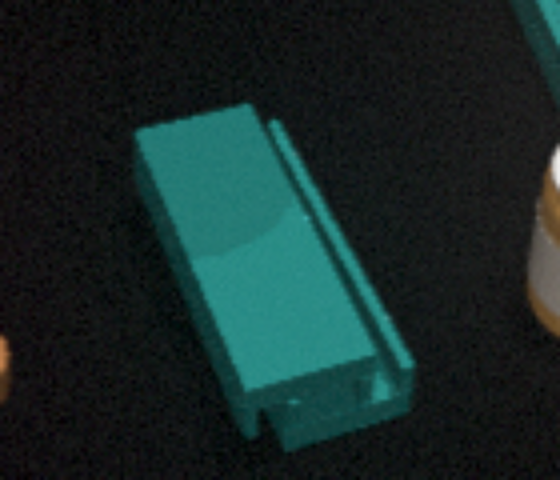

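The wrist crop shows the racks interlocked: upper back at (229,250), (558,186), (580,305), (258,372), and the base's free flange from (225,222) to (541,155). The side crop confirms it. I'll check the ends and yaw, then do the dice.

```bash
python3 - <<'E'
from h import *
np.set_printoptions(precision=4,suppress=True)
f=np.load("look2.npz");P={k:f[k] for k in("mtx","rvec","tvec")}
g=lambda u,z:onz(P,(u[0]/2.5+150,u[1]/2.5),z,True)[:2]
T=np.array([g(u,.05) for u in((229,250),(558,186),(580,305),(258,372))]);F=np.array([g(u,.034) for u in((225,221),(541,154))])
ax=T[0]-T[1]+T[3]-T[2];th=np.arctan2(-ax[0],ax[1]);fa=F[0]-F[1];c=T.mean(0)
v=np.array([-np.sin(th),np.cos(th)])
print(c,np.degrees(th),np.degrees(np.arctan2(-fa[0],fa[1])),(c-F.mean(0))@v,"sizes",np.linalg.norm(T[0]-T[1]),np.linalg.norm(T[1]-T[2]),"x",(F.mean(0)-c)@np.array([np.cos(th),np.sin(th)]))
t=float(th);yaw=np.degrees(t)
np.save("rack.npy",[c[0],c[1],t])
for (x,y,dy,sg) in((.438,-.122,-16,1),(.431,.125,16,1)):
    a=c+v*.052*(-1 if y<0 else 1); 
    pick(x,y,.011,dy,.05,20,lift=.11)
    place(a[0],a[1],.062,dy,.04,h=.06,dz=.06)
r.goto([.5,-.22,.3],Y(0)); save("w3",imaging.capture("wrist")[0:230,150:450],2.5)
E
```

```text
[ 0.574  -0.2686] 12.621989717778492 13.509325249714879 1.890338794847357e-05 sizes 0.15904829129660114 0.058721659541539996 x 0.04599665876558846
grip 0.019574945915341643 22.323235273361206 [ 0.4386 -0.1219  0.0118] t 13.6917
lift 0.019867410069119466 [ 0.1044  0.2405 -0.1142]
down [ 0.3237 -0.0225  0.151 ] 0.01968375447351166
t 17.0833
grip 0.01968542459170746 22.558263838291168 [0.4314 0.1253 0.0117] t 20.25
lift 0.019248954307738743 [ 0.3559 -0.209   0.1067]
down [-0.6752 -0.2244  0.207 ] 0.020014086286920384
t 24.0417
```

View pics/w3.png

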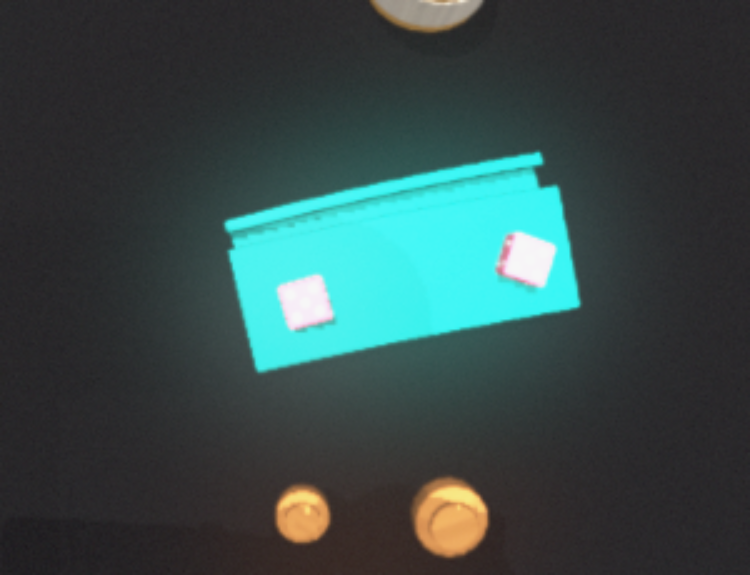

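Both dice lie flat on the back at (305,301) and (527,258), near the ends, and the racks haven't moved. Marker and cup next.

```bash
python3 - <<'E'
from h import *
np.set_printoptions(precision=4,suppress=True)
ax,ay=.6025,.248
pick(.4445,-.297,.011,-90,.065,30)
place(ax,ay-.085,.012,-90,.06,dz=.1)
pick(.4405,.3375,.035,-90,.085,30)
place(ax,ay+.095,.036,-90,.085,dz=.1)
r.goto([.5,.22,.3],Y(0))
P=imaging.camera_params("wrist");im=imaging.capture("wrist");np.savez("look3.npz",im=im,**P)
save("w4",im[0:230,100:450],2.2); save("sc4",imaging.capture("scene")[100:340,100:440],2)
E
```

```text
grip 0.0388121614636657 29.689985364675522 [ 0.4451 -0.2971  0.0121] t 27.6667
lift 0.03880276702834003 [-2.044  -0.2566  0.0387]
down [-0.6431  0.5874  3.6161] 0.038438832134825074
t 32.4833
grip 0.05889078873193655 30.930309675168246 [0.4408 0.3381 0.0362] t 34.9917
lift 0.058443204036026854 [ 0.5265 -0.1784 -2.4921]
down [-2.0067  0.4244  1.4458] 0.058782369341533365
t 38.7667
```

View pics/w4.png

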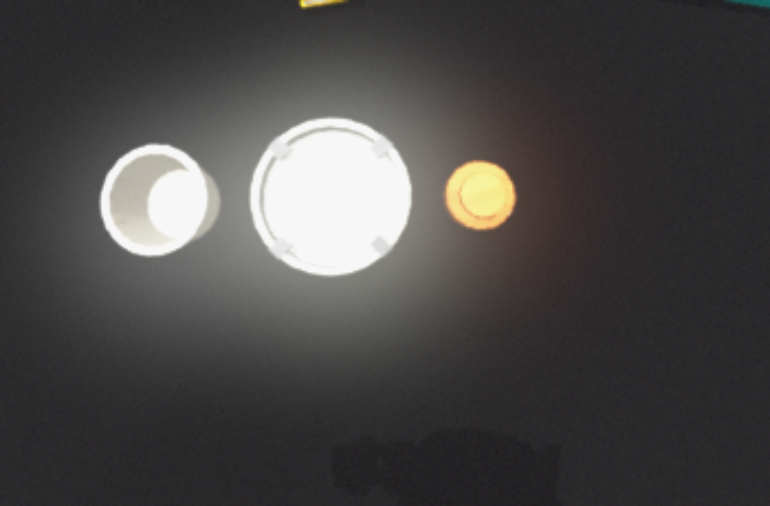

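View pics/sc4.png

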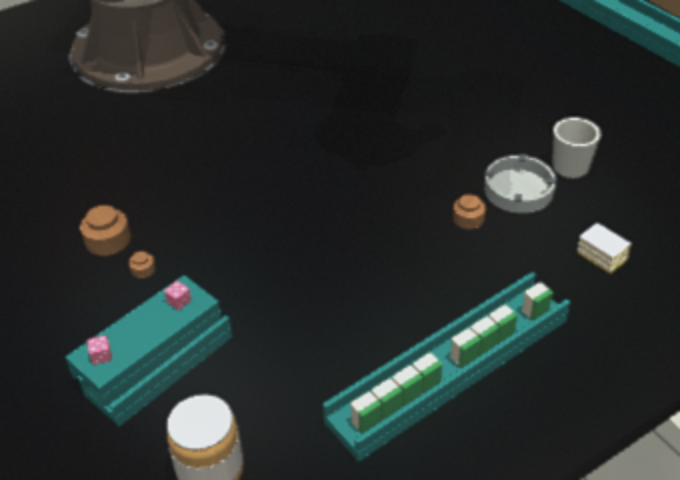

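The wrist crop shows the cup rim at (155,200), the ashtray at (331,197) and the marker top at (480,195), in a row and upright. The scene view agrees, and the middle-sized marker was the one moved. I'll check the numbers, then hand in.

```bash
python3 - <<'E'
from h import *
from cell import sign_off
f=np.load("look3.npz");P={k:f[k] for k in("mtx","rvec","tvec")}
g=lambda u,z:onz(P,(u[0]/2.2+100,u[1]/2.2),z,True)[:2]
a=g((331,197),.026);c=g((155,200),.06)-a;m=g((481,196),.02)-a
print(a,c,m)
if .085<c[1]<.106 and -.096<m[1]<-.075 and max(abs(c[0]),abs(m[0]))<.012:
    print(sign_off())
E
```

```text
[0.59933986 0.24647996] [0.00127397 0.09135955] [ 0.00138125 -0.08483172]
the job is handed in; nothing more can be done
None
```

The dealer's place is set and handed in: the racks are interlocked with a die near each end, and the teacup and middle-sized wind marker stand about 91 mm left and 85 mm right of the ashtray's centre, all within the limits by my camera measurements.

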